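# Lock off the bag sealer's supply

## Robot

A 6-joint arm with a two-finger parallel gripper is mounted at the origin on a cart in front of the work surface, level with it; the furniture and walls round the work are solid. World frame = base frame: x ahead of the robot, y to its left, z up, the work surface at z = 0. Lengths are in m, angles in rad, forces in N, time in s.
With the tool pointing down it reaches from about 0.3 to 0.75 m from the base axis. Payload 8.5 kg.
Tool frame: the origin (TCP) lies midway between the tips of the shut fingers; the grasp point (between the pads) lies 19 mm behind it; z points along the fingers, y is the line along which they close (so a half turn about z gives the same grasp; the last joint's range is limited). The gripper opens to 85 mm and grips with 20 to 120 N. Pads are 22 mm wide; open, the fingers measure 114 mm over their backs; the gripper's body (76 mm by 85 mm) begins 54 mm behind the grasp point. The pads swing forward as they close: fully open they stand 13 mm farther back than shut.
Start: joints at [-1.364, 0.381, 1.297, -0, 1.464, -0.215], TCP at [0.225, -0.502, 0.231] pointing down, gripper open.
Joint ranges: [-3.11, 3.11], [-0.89, 2.33], [0.22, 2.48], [-1.42, 4.56], [0.17, 2.85], [-2.88, 2.88]. Speed limits (rad/s): [2.39, 2.39, 3.14, 3.14, 3.14, 3.14].

## Interface

Orientations are given as a unit quaternion [w, x, y, z].
In Python, from plant import manip, optics, order gives the robot as it stands. The module is installed in compiled form; this text tells all that it offers.
- The arm moves only by the tool jog_arm, never from a script. Its argument "series" is text: rows parted by semicolons, each of 7 numbers parted by spaces: the turn, a rotation vector about the world's x, y, z in degrees, then the shift along the world's x, y, z in m, then the finger opening in m, from 0 to 0.0854. A call has 1 to 5 rows; each row is the pose to reach, as a shift and turn from the pose commanded when the call began; what a row does not reach only later rows make up. A row lasts 1/8 s, in which the tool goes at most 62.5 mm and 10.7 degrees, less where a joint would pass 70% of its speed; a pose out of reach is approached as far as the arm can. A call with a gripper value outside its range is refused whole. The fingers move at their own pace and stop on an object; "force" is the grip in N (left out, the last holds). Time passes only in rows, so rows that repeat a pose let the fingers close. It gives the time, the measured TCP pose, the force, the opening and the grip force at its end, in the units of the state.
- manip.observe(): the state, without advancing time (a new reading comes with each control period).
- optics.snapshot(name): name is "scene" or "top" or "wrist"; returns the picture (480x640x3 uint8, red, green, blue); there is no depth.
- optics.camera_model(name): a dict with "fx", "fy", "cx", "cy" (pixels), "rvec" (rotation vector, rad) and "tvec" (3), from world to camera coordinates, as OpenCV has them. Camera axes: x right, y down, z forward; pixel columns grow to the right and rows downward; lengths in m; the calibration is good to about 2 mm. The wrist camera is an equidistant fisheye: a pixel r from the principal point sees the ray r / f radians off the axis. A picture is of the moment at which its call begins: read the wrist's pose just before it. camera_model takes no time and is no camera call; for the wrist camera it gives the pose at the moment of the call.
- order.job_done(): hands the job in; it is judged then, once.
The state is a dict: "t": time; "joints": joint angles; "joint_velocities": joint speeds; "joint_efforts": joint torques, N m; "eef_pos": TCP position; "orientation": TCP orientation; "ft_force": force on the tool from outside, world axes, zero at the start; "moment": the same for the moment, N m; "gripper_width": finger opening in m; "grip_force": force on a finger pad.
Only numpy, scipy, OpenCV 4.12 (cv2) and the standard library are available. Lean on these libraries where they do the work, as an engineer would, in place of code of your own. Each camera call takes 0.05 s, during which the arm holds its last target. There are 200 camera calls.

## Task

Lock the bag sealer off at the grey lock-off box: swing the red isolator handle all the way from the red ON mark to its stop at the green OFF mark, then push the yellow hasp slide along until its hole lines up with the hole in the handle's tail, then press the blue plunger fully home through both holes. Finally roll the two black thumbwheels to the code 3-2: the face with three dots straight up on the left wheel, the face with two dots straight up on the right wheel. Leave everything else on the table where it is.

Things in the scene. Friction and masses are not known exactly. Their poses are not given: they have to be found in the camera images.
- lock_box: Grey lock-off box, 200 (x) x 400 (y) x 50 mm high, screwed to the table; it does not move. Origin at the centre of its underside; its x points away from its front edge, y to its left, z up. Box offsets below are in this frame. From left to right it carries the isolator (handle, hasp slide, plunger) and the two thumbwheels.
- handle (a joint): Isolator handle, turning about an upright axis at handle_pivot: 0 = ON (grip pointing to the box's left, at the red mark), 1.40 rad = OFF, a hard stop (grip pointing to the front edge, at the green mark); growing = counter-clockwise seen from above. Stays where it is left; turning takes about 2 N at the grip.
- handle_pivot (a point): The handle's axis, at box (0, 70) mm, 6 mm above the box's top. The lever's top is 17 mm above this point.
- handle_grip (a point): Centre of the free part of the handle's red upright grip, a round post 22 mm in diameter, 75 mm from the pivot; this point is 41 mm above the box's top, 18 mm below the top of the post and 18 mm above the lever that carries the post.
- handle_hole (a point): Centre of the 14 mm hasp hole in the handle's steel tail, 55 mm from the pivot on the side away from the grip, at the tail's top face, 17 mm above the box's top. At OFF it lies right under the plunger.
- hasp (a joint): Yellow hasp slide, running along the box's y under the handle's tail: 0 = fully out to the left, growing to the right (box -y), end stop at 0.065 m. Its hole is lined up with the hole of the handle at OFF when this reads 0.045 m; there is no stop there and it can be pushed past. Takes about 1.5 N and stays where it is left.
- hasp_grip (a point): Centre of the hasp slide's upright yellow tab, 28 mm along the box's x, 14 mm along y, its top 15 mm above this point; this point is 31 mm above the box's top. It stands 75 mm to the left of the hasp's hole.
- hasp_hole (a point): Centre of the 14 mm hole in the hasp slide's 4 mm plate, at its top face, 10 mm above the box's top.
- plunger (a joint): Blue lock plunger on a steel bridge: 0 = up, 0.016 m = pressed home, with its 7 mm pin through both holes. Takes about 3 N plus a little damping and stays where it is left. If the holes are out of line, the pin comes up against the plates and does not go home.
- plunger_top (a point): Top of the plunger's round blue cap, 26 mm in diameter, at box (55, 70) mm; 60 mm above the box's top when up, 44 mm when home. The bridge beneath it is 36 mm wide in y, reaches 16 mm to the front and 40 mm to the back of the plunger, and its top is 30 mm above the box's top.
- wheel_left (a joint): Left thumbwheel, a black drum 64 mm in diameter, 24 mm wide, on a level axle along the box's y; six faces of 1 to 6 white dots, parted by steel ribs. Face n is straight up at (n - 1) x 1.047 rad: three dots at 2.094. Grows when its top is rolled away from the front edge (box +x); stops at -0.4 and 5.6. Stays where it is left; takes about 1 N at the rim.
- wheel_left_axle (a point): Centre of the left wheel, at box (0, -50) mm, 6 mm above the box's top (rim 38 mm above). Low axle blocks reach 19.5 mm to either side, 11 mm above the box's top. Pinched by its flat sides (left and right) near the rim and carried in an arc about the axle, the wheel follows nearly fully if the gripper leans along with it, only partly if the gripper stays upright.
- wheel_right (a joint): Right thumbwheel, like the left one: two dots straight up at 1.047 rad.
- wheel_right_axle (a point): Centre of the right wheel, at box (0, -140) mm, 90 mm to the right of the left wheel, 6 mm above the box's top.
- marker_red: Bystander: white felt marker with red cap, 137 mm long, lying behind the box; leave alone.
- box_cutter: Bystander: yellow box cutter, 173 mm long, lying to the right of the box; leave alone.
- date_stamp: Bystander: red and black self-inking stamp, 87 mm high, behind the box; leave alone.
- tape_roll: Bystander: roll of amber tape, 101 mm across and 48 mm high, to the left of the box; leave alone.

How it is judged:
On the way, in this order (a step that is already met when the one before it is completed fails the run):
1. the handle is swung to its stop at OFF (value of joint handle above 1.34 rad), for 0.2 s.
2. the hasp slide's hole is lined up with the handle's hole (value of joint handle above 1.34 rad and horizontal distance between hasp_hole and handle_hole below 0.004 m), for 0.2 s.
3. the plunger is pressed home through both holes (all of step 2 and value of joint plunger above 0.0145 m), for 0.2 s.
4. both wheels show the code (all of step 3 and value of joint wheel_left between 1.894 and 2.294 rad and value of joint wheel_right between 0.847 and 1.247 rad), for 0.2 s.
At the end, for the whole second after the job is handed in: The handle stands at OFF within 0.06 rad of its stop, the hasp's hole is within 4 mm of the handle's hole (in plan), the plunger is down to within 1.5 mm of home, the left wheel has three dots up and the right wheel two dots up, each within 0.2 rad (11 degrees), with the wheels at rest (all of step 4 and velocity of joint each of handle, wheel_left, wheel_right below 0.05 rad/s and velocity of joint each of wheel_left, wheel_right above -0.05 rad/s); the robot touches nothing.
It fails at once if the marker red is pushed more than 20 mm (distance of marker_red from where it was at the start of the episode above 0.02 m).
It fails at once if the box cutter is pushed more than 20 mm (distance of box_cutter from where it was at the start of the episode above 0.02 m).
It fails at once if the date stamp is pushed more than 20 mm (distance of date_stamp from where it was at the start of the episode above 0.02 m).
It fails at once if the tape roll is pushed more than 20 mm (distance of tape_roll from where it was at the start of the episode above 0.02 m).
It also fails if it takes over 72 s, if anything falls off the work surface, if the arm or the gripper's body presses on something with over 40 N, if the wrist force passes 120 N, or if a joint passes its speed limit or range.

## Working session

There is one attempt and no reset: what is moved stays moved. The work goes in short steps, Python scripts to look and compute and a tool call to move; the robot and the scene stay as the last step left them, time stands still between calls to the robot, and variables do not carry over. Pictures are saved under pics/ and viewed, at most 10 in all, crops included, and the job is handed in when it is done.

Besides the shell and the picture viewer there is one more tool, called after ">>>" by a JSON object that holds its "api" and its "payload". jog_arm: Moves the arm, as the interface text tells. Its arguments: {"type":"object","properties":{"series":{"type":"string"},"force":{"type":"number"}},"required":["series"]}

```bash
mkdir -p pics
python3 - <<'E'
from plant import manip, optics, order
import cv2
s=manip.observe(); print(s)
for n in ("scene","top"):
    im=optics.snapshot(n); cv2.imwrite(f"pics/{n}0.png",im[:,:,::-1]); print(n,optics.camera_model(n))
E
```

```text
{'t': 0.0, 'joints': array([-1.36430452e+00,  3.81226387e-01,  1.29826996e+00,  8.66256088e-06,
        1.46360335e+00, -2.15301156e-01]), 'joint_velocities': array([-0.00010748,  0.00028609,  0.00043639, -0.00071822,  0.00194831,
        0.00088739]), 'joint_efforts': array([ 7.97833582e-04, -4.48458838e+01, -2.31273615e+01, -1.45884514e-04,
        4.80976654e-03,  1.49697104e-05]), 'eef_pos': array([ 0.22510587, -0.50150126,  0.23069236]), 'orientation': array([-7.53498197e-04,  9.77843461e-01,  2.09336087e-01,  7.62504723e-06]), 'ft_force': array([ 0.43511263, -0.48923142, -0.26818486]), 'moment': array([-0.02351299,  0.01576984,  0.00647397]), 'grip_force': 0.0, 'gripper_width': 0.08560611543989369}
scene {'fx': 463.2307486628665, 'fy': 463.2307486628665, 'cx': 325.22042031491554, 'cy': 234.44180944952822, 'rvec': array([ 1.28864409, -2.36329444,  0.8584168 ]), 'tvec': array([0.3294567 , 0.46635211, 1.00843593])}
top {'fx': 603.6297074366533, 'fy': 603.6297074366533, 'cx': 314.6524593727067, 'cy': 238.72810393643283, 'rvec': array([ 2.1614216 , -2.15124662,  0.11174547]), 'tvec': array([0.01179314, 0.59318897, 1.47873139])}
```

View pics/top0.png

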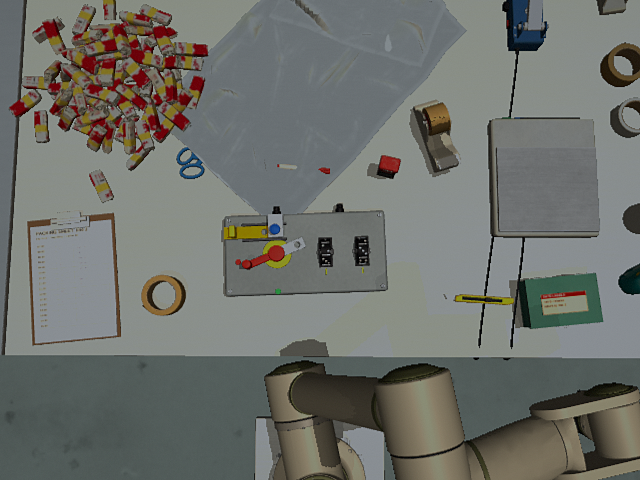

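View pics/scene0.png

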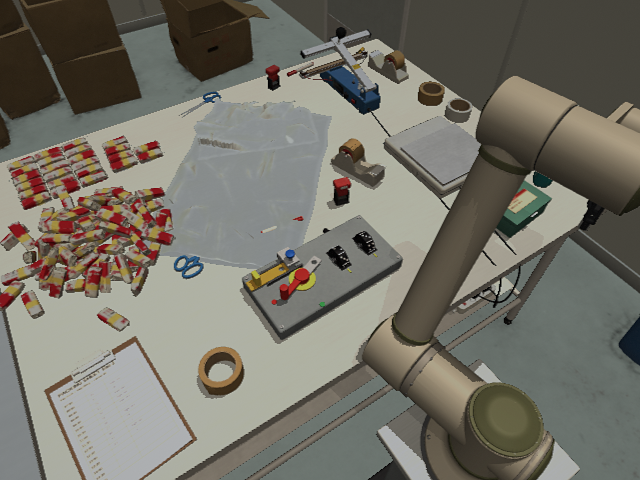

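The top view shows the box with top-face corners near (224,216), (383,211), (386,291), (226,296). The pivot is near (277,254), grip (241,267), blue cap (275,229), yellow tab (231,231) and wheels (326,252) and (362,250).

```bash
cat > h.py <<'E'
import numpy as np, cv2
from plant import manip, optics, order
def ray(c,px):
    R=cv2.Rodrigues(c["rvec"])[0]; o=-R.T@c["tvec"]
    return o,R.T@np.array([(px[0]-c["cx"])/c["fx"],(px[1]-c["cy"])/c["fy"],1.])
def onz(c,px,z):
    o,d=ray(c,px); return (o+d*(z-o[2])/d[2])
def proj(c,p): 
    K=np.array([[c["fx"],0,c["cx"]],[0,c["fy"],c["cy"]],[0,0,1]])
    return cv2.projectPoints(np.array([p],float),c["rvec"],c["tvec"],K,None)[0][0,0]
def cross(c1,p1,c2,p2):
    o1,d1=ray(c1,p1);o2,d2=ray(c2,p2)
    t=np.linalg.lstsq(np.c_[d1,-d2],o2-o1,rcond=None)[0]
    a,b=o1+d1*t[0],o2+d2*t[1]; return (a+b)/2,np.linalg.norm(a-b)
def blob(im,lo,hi,roi):
    x0,y0,x1,y1=roi; h=cv2.cvtColor(im[y0:y1,x0:x1],cv2.COLOR_RGB2HSV)
    m=cv2.inRange(h,lo,hi); n,l,s,c=cv2.connectedComponentsWithStats(m)
    k=1+np.argmax(s[1:,4]); return c[k]+[x0,y0],s[k],(l==k).astype(np.uint8)
E
python3 - <<'E'
from h import *
im=cv2.imread("pics/top0.png")[:,:,::-1].copy(); c=optics.camera_model("top")
sc=cv2.imread("pics/scene0.png")[:,:,::-1].copy(); cs=optics.camera_model("scene")
h=cv2.cvtColor(im,cv2.COLOR_RGB2HSV); print(h[280,340],h[320,340],h[225,340])
roi=(200,190,410,320)
m=cv2.inRange(h[190:320,200:410],(0,0,60),(180,60,150))
m=cv2.morphologyEx(m,cv2.MORPH_OPEN,np.ones((5,5)))
n,l,s,_=cv2.connectedComponentsWithStats(m);k=1+np.argmax(s[1:,4])
pts=np.argwhere(l==k)[:,::-1]+[200,190]
w=np.array([onz(c,p,.05)[:2] for p in pts],np.float32)
print(cv2.minAreaRect(w),s[k])
for n_,lo,hi,r1,r2 in (("blue",(100,120,60),(125,255,255),(260,215,290,245),(275,240,305,270)),):
    a=blob(im,lo,hi,r1);b=blob(sc,lo,hi,r2);print(n_,a[:2],b[:2],cross(c,a[0],cs,b[0]),onz(c,a[0],.11))
for n_,lo,hi,r,z in (("red",(0,150,60),(8,255,255),(232,240,292,275),.07),("wheelL",(0,0,0),(180,255,60),(312,230,340,275),.08),("wheelR",(0,0,0),(180,255,60),(348,230,376,275),.08),("green",(45,120,60),(80,255,255),(265,280,290,300),.05)):
    a=blob(im,lo,hi,r);print(n_,a[0],a[1],onz(c,a[0],z))
a=cv2.resize(im[200:310,215:395],None,fx=4.4,fy=4.4,interpolation=cv2.INTER_CUBIC);cv2.imwrite("pics/c1.png",a[:,:,::-1])
E
```

```text
[ 60   5 111] [ 44  20 143] [ 54  11 113]
((0.5535935759544373, 0.040530622005462646), (0.3209409713745117, 0.5235797166824341), 0.17675085365772247) [    0     0   210   130 23745]
blue (array([274.34939759, 228.65060241]), array([10,  9, 10, 10, 83], dtype=int32)) (array([289.71698113, 253.0754717 ]), array([11, 10,  9,  7, 53], dtype=int32)) (array([0.60839954, 0.10998874, 0.10677194]), np.float64(0.0006849058553594152)) [0.60818369 0.1100046  0.11      ]
red [265.06417112 257.13101604] [ 10   6  42  23 374] [0.54328471 0.13495949 0.07      ]
wheelL [324.85386819 251.56160458] [  5   7  17  30 349] [ 0.55661784 -0.01086532  0.08      ]
wheelR [360.98309859 250.56056338] [  6   6  16  30 355] [ 0.55942915 -0.09837966  0.08      ]
green [277.68 291.  ] [10  9  6  6 25] [0.46162166 0.10457331 0.05      ]
```

View pics/c1.png

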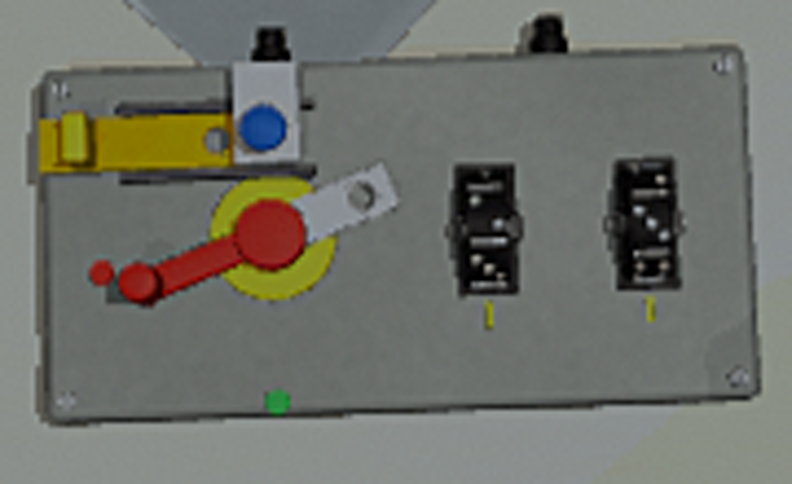

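The crop shows two dots up on the left wheel and three on the right, so the left needs about +60° and the right about −60°. The handle is about 20° past pointing left, and the hasp is fully out.

Run:
```python
from h import *
c=optics.camera_model("top")
px=lambda q:np.array(q)/4.4+[215,200]-0.4
C=[onz(c,px(q),.05)[:2] for q in ((45,72),(743,47),(757,395),(48,424))]
S=[onz(c,px(q),.051)[:2] for q in ((59,90),(723,64),(738,376),(65,400))]
for P in (C,S):
    P=np.array(P); print(P.round(4).tolist(),P.mean(0),np.linalg.norm(P-np.roll(P,-1,0),axis=1))
    ly=(P[0]-P[1]+P[3]-P[2]); print("yaw y-edge",np.degrees(np.arctan2(-ly[0],ly[1])))
o=np.array(C).mean(0); ly=sum([np.array(C[0])-C[1],np.array(C[3])-C[2]]);y=ly/np.linalg.norm(ly);x=np.array([y[1],-y[0]])
bf=lambda p:((p[:2]-o)@x,(p[:2]-o)@y)
for n,q,z in (("cap",(263,127),.11),("pivot",(269,235),.078),("grip",(138,284),.109),("tab",(75,138),.096),("tailhole",(361,195),.067),("slidehole",(217,139),.06),("wl ribs",(485,187),.084),("",(487,240),.084),("wr ribs",(651,178),.084),("",(655,252),.084),("wl",(486,230),.07),("wr",(650,226),.07)):
    w=onz(c,px(q),z); print(n,w.round(4),np.round(bf(w),4))
```

```text
[[0.6476, 0.2389], [0.6633, -0.1566], [0.467, -0.1629], [0.4488, 0.2327]] [0.55667585 0.03803184] [0.39584352 0.1964833  0.39605966 0.19888236]
yaw y-edge 2.45132035654742
[[0.6372, 0.2306], [0.6534, -0.1452], [0.4774, -0.1523], [0.4622, 0.2234]] [0.55754958 0.03912117] [0.37607154 0.17611614 0.37597715 0.17512214]
yaw y-edge 2.3981942885739103
cap [0.6086 0.11   0.11  ] [0.055  0.0696]
pivot [0.5528 0.1084 0.078 ] [-0.0009  0.0705]
grip [0.5231 0.1764 0.109 ] [-0.0276  0.1397]
tab [0.604  0.2141 0.096 ] [0.0548 0.1739]
tailhole [0.5764 0.0583 0.067 ] [0.0205 0.0194]
slidehole [0.6084 0.1397 0.06  ] [0.056  0.0994]
wl ribs [ 0.5793 -0.0107  0.084 ] [ 0.0205 -0.0497]
 [ 0.55   -0.0119  0.084 ] [-0.0088 -0.0496]
wr ribs [ 0.5846 -0.102   0.084 ] [ 0.0219 -0.1411]
 [ 0.5438 -0.104   0.084 ] [-0.019  -0.1414]
wl [ 0.5568 -0.0114  0.07  ] [-0.002  -0.0494]
wr [ 0.5594 -0.1023  0.07  ] [-0.0033 -0.1403]
```

>>> {"api": "jog_arm", "payload": {"series": "0 0 89 0.298 0.678 0 0.085;0 0 89 0.298 0.678 0 0.085;0 0 89 0.298 0.678 0 0.085;0 0 89 0.298 0.678 0 0.085;0 0 89 0.298 0.678 0 0.085"}}

```text
t: 0.72
eef_pos: [0.3512, -0.2138, 0.2312]
orientation: [-0.0, 0.776, 0.631, 0.0]
ft_force: [1.0, -0.7, -0.5]
gripper_width: 0.085
grip_force: 0.0
```

>>> {"api": "jog_arm", "payload": {"series": "0 0 35 0.172 0.390 -0.05 0.05;0 0 35 0.172 0.390 -0.05 0.05;0 0 35 0.172 0.390 -0.05 0.05;0 0 35 0.172 0.390 -0.05 0.05;0 0 35 0.172 0.390 -0.05 0.05"}}

```text
t: 1.35
eef_pos: [0.4766, 0.0704, 0.1946]
orientation: [0.0, 0.553, 0.834, -0.0]
ft_force: [1.5, -1.4, 0.6]
gripper_width: 0.0498
grip_force: 0.0
```

>>> {"api": "jog_arm", "payload": {"series": "0 0 0 0.055 0.122 -0.016 0.05;0 0 0 0.055 0.122 -0.016 0.05;0 0 0 0.055 0.122 -0.016 0.05"}}

```text
t: 1.72
eef_pos: [0.5313, 0.1933, 0.1775]
orientation: [-0.001, 0.551, 0.834, -0.0]
ft_force: [-0.8, 0.0, -1.0]
gripper_width: 0.05
grip_force: 0.0
```

>>> {"api": "jog_arm", "payload": {"series": "0 0 0 -0.007 -0.016 -0.035 0.05;0 0 0 -0.007 -0.016 -0.035 0.05"}}

```text
t: 1.98
eef_pos: [0.5226, 0.1732, 0.1422]
orientation: [-0.002, 0.553, 0.833, -0.002]
ft_force: [0.7, -0.2, 0.4]
gripper_width: 0.0502
grip_force: 0.0
```

```bash
cat >> h.py <<'E'
def wproj(c,p):
    v=cv2.Rodrigues(c["rvec"])[0]@np.array(p,float)+c["tvec"]; t=np.arctan2(np.hypot(v[0],v[1]),v[2]); u=v[:2]/np.hypot(v[0],v[1])
    return np.array([c["cx"],c["cy"]])+c["fx"]*t*u
def wonz(c,px,z):
    d=(np.array(px,float)-[c["cx"],c["cy"]])/c["fx"]; t=np.hypot(*d); R=cv2.Rodrigues(c["rvec"])[0]
    v=R.T@np.r_[np.sin(t)*d/t,np.cos(t)]; o=-R.T@c["tvec"]; return o+v*(z-o[2])/v[2]
O=np.array([.557,.0385]); A=np.radians(2.43); X=np.array([np.cos(A),np.sin(A)]); Y=np.array([-np.sin(A),np.cos(A)])
def bw(x,y,z): return np.r_[O+X*x+Y*y,z+.05]
def tb(w): d=np.array(w)[:2]-O; return np.array([d@X,d@Y])
def wsnap(name):
    c=optics.camera_model("wrist"); im=optics.snapshot("wrist"); cv2.imwrite(f"pics/{name}.png",im[:,:,::-1]); return c,im
E
python3 - <<'E'
from h import *
print(manip.observe()["eef_pos"])
c,im=wsnap("w1"); im=im.copy()
r=np.radians(113.5); g=np.r_[bw(0,.07,0)[:2]+.075*np.array([np.cos(r),np.sin(r)]),.109]
for p in (g,bw(.055,.07,.06),bw(0,.07,.023),bw(0,-.05,.038),bw(0,-.14,.038),bw(.055,.174,.046)):
    q=wproj(c,p);print(p,q); 
    cv2.drawMarker(im,tuple(int(v) for v in q),(255,0,255),0,9)
cv2.imwrite("pics/w1m.png",im[:,:,::-1])
E
```

```text
[0.52260109 0.17324672 0.14220129]
[0.5241259  0.17721656 0.109     ] [321.44237319 273.26921278]
[0.60898263 0.11076899 0.11      ] [403.69866743 410.84655577]
[0.55403208 0.10843705 0.073     ] [321.78040418 356.20445423]
[ 0.55911994 -0.01145504  0.088     ] [269.53030043 473.50124911]
[ 0.56293583 -0.10137411  0.088     ] [244.6144694 519.9340595]
[0.60457315 0.21467547 0.096     ] [476.50029376 257.81722937]
```

View pics/w1m.png

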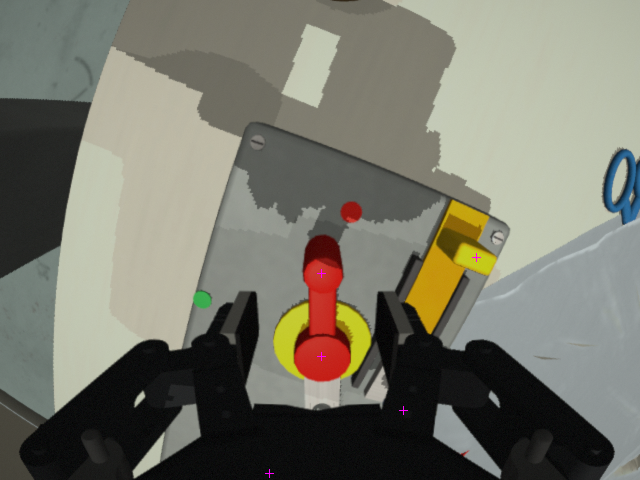

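The model points land on the grip post (322,273), pivot (322,356) and tab (476,258), so the pose estimate holds and I can descend.

>>> {"api": "jog_arm", "payload": {"series": "0 0 0 0.001 0.002 -0.062 0.05;0 0 0 0.001 0.002 -0.062 0.05;0 0 0 0.001 0.002 -0.062 0.05;0 0 0 0.001 0.002 -0.062 0.02;0 0 0 0.001 0.002 -0.062 0.02", "force": 20}}

```text
t: 2.65
eef_pos: [0.5259, 0.1764, 0.0837]
orientation: [0.001, 0.553, 0.833, 0.001]
ft_force: [-1.9, -1.1, 8.2]
gripper_width: 0.0212
grip_force: 20.0
```

>>> {"api": "jog_arm", "payload": {"series": "0 0 8 -0.0093 -0.0046 0.003 0.02;0 0 16 -0.0179 -0.0105 0.003 0.02;0 0 24 -0.0255 -0.0175 0.003 0.02;0 0 32 -0.0322 -0.0255 0.003 0.02;0 0 40 -0.0376 -0.0344 0.003 0.02"}}

```text
t: 3.28
eef_pos: [0.4873, 0.1414, 0.0843]
orientation: [-0.0, 0.232, 0.973, -0.0]
ft_force: [5.1, -2.8, -15.2]
gripper_width: 0.0211
grip_force: 21.5
```

>>> {"api": "jog_arm", "payload": {"series": "0 0 8 -0.0041 -0.0095 0 0.02;0 0 16 -0.0069 -0.0195 0 0.02;0 0 24 -0.0083 -0.0299 0 0.02;0 0 30 -0.0083 -0.0383 0 0.02;0 0 30 -0.0082 -0.0402 0 0.02"}}

```text
t: 3.9
eef_pos: [0.4789, 0.103, 0.0843]
orientation: [-0.001, -0.025, 1.0, 0.002]
ft_force: [2.9, 16.3, -14.1]
gripper_width: 0.0209
grip_force: 21.9
```

>>> {"api": "jog_arm", "payload": {"series": "0 0 0 0 0 0 0.02;0 0 0 0 0 0 0.02"}}

```text
t: 4.15
eef_pos: [0.4789, 0.1032, 0.0843]
orientation: [-0.001, -0.025, 1.0, 0.001]
ft_force: [2.5, 10.1, -14.0]
gripper_width: 0.0211
grip_force: 21.7
```

>>> {"api": "jog_arm", "payload": {"series": "0 0 0 0 0.003 0 0.05;0 0 0 0 0.003 0 0.05;0 0 0 0 0.003 0.056 0.05;0 0 0 0.0625 0.06 0.07 0.05;0 0 0 0.125 0.112 0.07 0.05"}}

```text
t: 4.78
eef_pos: [0.5742, 0.1874, 0.156]
orientation: [0.002, -0.025, 1.0, 0.0]
ft_force: [0.3, -1.0, -0.6]
gripper_width: 0.05
grip_force: 0.0
```

>>> {"api": "jog_arm", "payload": {"series": "0 0 0 0 0 0 0.05;0 0 0 0 0 0 0.05"}}

```text
t: 5.03
eef_pos: [0.572, 0.1863, 0.1533]
orientation: [-0.0, -0.025, 1.0, -0.0]
ft_force: [-0.8, -0.8, -0.3]
gripper_width: 0.0502
grip_force: 0.0
```

Run:
```python
from h import *
print(manip.observe()["eef_pos"])
c,im=wsnap("w2"); t=optics.snapshot("top"); cv2.imwrite("pics/top2.png",t[:,:,::-1])
ct=optics.camera_model("top")
a=blob(im,(20,150,60),(32,255,255),(0,0,640,480)); print(a[:2])
q=wproj(c,bw(.055,.174,.046)); print(q)
x,y=[int(v) for v in q]; im=im.copy(); cv2.drawMarker(im,(x,y),(255,0,255),0,9)
crop=im[120:420,120:520]; t=cv2.resize(t[200:310,215:395],None,fx=2.2,fy=2.2)
o=np.zeros((560,400,3),np.uint8);o[:300]=crop;o[305:305+t.shape[0],:t.shape[1]]=t
cv2.imwrite("pics/w2m.png",o[:,:,::-1])
```

```text
[0.57196303 0.18630392 0.15325587]
(array([314.12511969, 291.20204277]), array([ 224,  269,  165,   64, 6266], dtype=int32))
[360.38697894 314.53285496]
```

View pics/w2m.png

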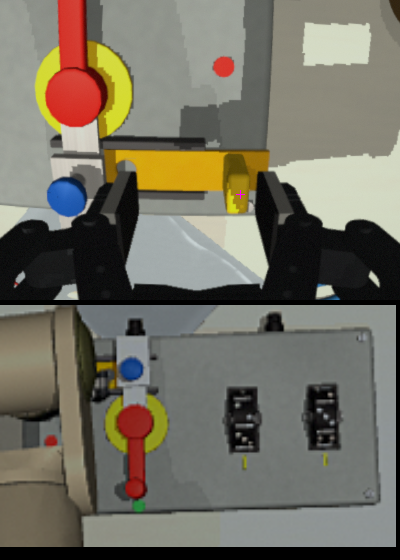

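The top view shows the handle at the green mark. The tab's top sits at about the predicted pixel (360,314), so I'll go over it and grip.

>>> {"api": "jog_arm", "payload": {"series": "0 0 0 0.0325 0.028 0 0.05;0 0 0 0.0325 0.028 -0.03 0.05;0 0 0 0.0325 0.028 -0.08 0.05;0 0 0 0.0325 0.028 -0.08 0.05;0 0 0 0.0325 0.028 -0.08 0.03"}}

```text
t: 5.75
eef_pos: [0.6058, 0.2143, 0.0756]
orientation: [0.001, -0.025, 1.0, 0.0]
ft_force: [0.5, -0.0, 1.0]
gripper_width: 0.0332
grip_force: 0.0
```

>>> {"api": "jog_arm", "payload": {"series": "0 0 0 0 0 0 0.01;0 0 0 0 0 0 0.01;0 0 0 0 0 0 0.01"}}

```text
t: 6.12
eef_pos: [0.606, 0.2146, 0.0758]
orientation: [0.002, -0.025, 1.0, 0.0]
ft_force: [-1.5, -1.3, 6.5]
gripper_width: 0.0136
grip_force: 25.1
```

>>> {"api": "jog_arm", "payload": {"series": "0 0 0 0.0006 -0.015 0 0.01;0 0 0 0.0012 -0.029 0 0.01;0 0 0 0.0012 -0.029 0 0.01;0 0 0 0.0012 -0.029 0 0.01;0 0 0 0.0012 -0.029 0 0.01"}}

```text
t: 6.75
eef_pos: [0.6071, 0.1854, 0.0758]
orientation: [0.002, -0.025, 1.0, -0.0]
ft_force: [-1.5, -2.4, 7.9]
gripper_width: 0.0136
grip_force: 25.1
```

>>> {"api": "jog_arm", "payload": {"series": "0 0 0 0 0 0 0.04;0 0 0 0 0 0 0.04;0 0 0 0 0 0.06 0.04;0 0 0 0 0 0.08 0.04;0 0 0 0 0 0.08 0"}}

```text
t: 7.38
eef_pos: [0.6067, 0.1858, 0.1548]
orientation: [0.002, -0.025, 1.0, 0.0]
ft_force: [-0.6, 0.4, -0.8]
gripper_width: 0.0228
grip_force: 0.0
```

>>> {"api": "jog_arm", "payload": {"series": "0 0 0 0 -0.04 0 0;0 0 0 0.002 -0.0745 0 0;0 0 0 0.002 -0.0745 0 0;0 0 0 0.002 -0.0745 0 0"}}

```text
t: 7.88
eef_pos: [0.6078, 0.1116, 0.1523]
orientation: [-0.001, -0.025, 1.0, 0.0]
ft_force: [-0.4, -0.2, 0.1]
gripper_width: 0.0002
grip_force: 0.0
```

Run:
```python
from h import *
print(manip.observe()["eef_pos"],manip.observe()["gripper_width"])
c,im=wsnap("w3"); im=im.copy()
for p in (bw(.055,.07,.06),bw(.055,.145,.046),bw(.055,.145,.010)):
    q=wproj(c,p); print(q); cv2.drawMarker(im,tuple(int(v) for v in q),(255,0,255),0,9)
cv2.imwrite("pics/w3m.png",im[:,:,::-1])
```

```text
[0.60781962 0.11163158 0.15228732] 0.00020485198660655208
[314.55118319 273.5838869 ]
[441.54730354 264.5607059 ]
[425.08817068 246.40959891]
```

View pics/w3m.png

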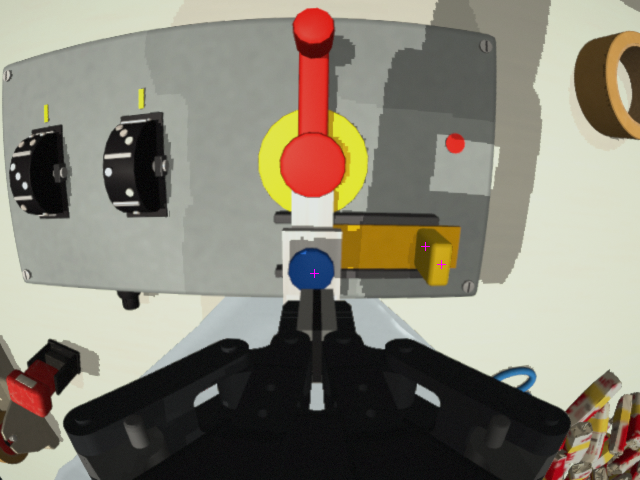

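The cap centre at (311,270) and the tab top at about (440,263) agree with the predictions to within 2 mm. Now I'll press the plunger.

>>> {"api": "jog_arm", "payload": {"series": "0 0 0 0.001 0 -0.035 0;0 0 0 0.001 0 -0.045 0;0 0 0 0.001 0 -0.052 0;0 0 0 0.001 0 -0.058 0;0 0 0 0.001 0 -0.061 0"}}

```text
t: 8.55
eef_pos: [0.6096, 0.1114, 0.0931]
orientation: [0.001, -0.025, 1.0, 0.0]
ft_force: [-4.1, 2.4, 17.7]
gripper_width: -0.0003
grip_force: 9.1
```

>>> {"api": "jog_arm", "payload": {"series": "0 0 0 0 0 -0.001 0;0 0 0 0 0 -0.002 0;0 0 0 0 0 -0.002 0"}}

```text
t: 8.93
eef_pos: [0.6097, 0.1114, 0.0931]
orientation: [0.002, -0.025, 1.0, 0.0]
ft_force: [-6.0, 1.8, 16.8]
gripper_width: 0.0003
grip_force: 8.4
```

>>> {"api": "jog_arm", "payload": {"series": "0 0 0 0 0 0.04 0;0 0 0 0.004 -0.04 0.075 0.05;0 0 0 0.011 -0.1 0.075 0.05;0 0 0 0.011 -0.16 0.075 0.05;0 0 0 0.011 -0.16 0.075 0.05"}}

```text
t: 9.55
eef_pos: [0.6203, -0.0531, 0.1654]
orientation: [0.0, -0.023, 1.0, -0.001]
ft_force: [-0.2, 1.0, -0.0]
gripper_width: 0.0498
grip_force: 0.0
```

>>> {"api": "jog_arm", "payload": {"series": "0 0 0 0 0 0 0.05;0 0 0 0 0 0 0.05"}}

```text
t: 9.8
eef_pos: [0.6203, -0.0476, 0.1655]
orientation: [0.0, -0.026, 1.0, 0.0]
ft_force: [-0.7, -0.4, 0.3]
gripper_width: 0.0502
grip_force: 0.0
```

Run:
```python
from h import *
print(manip.observe()["eef_pos"])
c,im=wsnap("w4"); R=cv2.Rodrigues(c["rvec"])[0]; print("cam",tb(-R.T@c["tvec"]),-R.T@c["tvec"])
q=wproj(c,bw(0,-.095,.03)); print(q); x,y=[int(v) for v in q]
x0,y0=max(0,x-160),max(0,y-80)
cv2.imwrite("pics/w4m.png",cv2.resize(im[y0:y0+160,x0:x0+320],None,fx=2.5,fy=2.5,interpolation=cv2.INTER_CUBIC)[:,:,::-1]); print(x0,y0)
```

```text
[ 0.62026437 -0.04763935  0.16550138]
cam [-0.01245377 -0.08958723] [ 0.54835582 -0.05153469  0.30733157]
[306.93456036 153.17551913]
146 73
```

View pics/w4m.png

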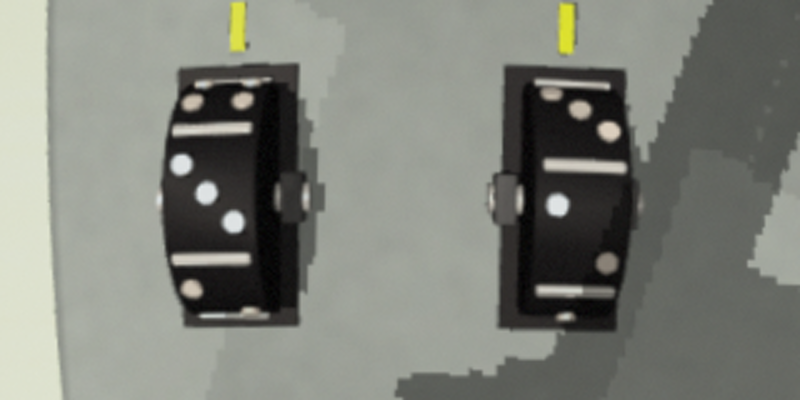

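In the close crop the left wheel (image right) has ribs at (586,165) and (575,291), with two dots between them. The right wheel has ribs at (211,129) and (211,259), with three dots between.

```bash
cat >> h.py <<'E'
from scipy.optimize import brentq
def rib(c,yb,v,R=.032):
    return np.degrees(brentq(lambda f:wproj(c,bw(R*np.sin(f),yb,.006+R*np.cos(f)))[1]-v,-1.2,1.2))
E
python3 - <<'E'
from h import *
c=optics.camera_model("wrist")
for n,yb,vs,f in (("L",-.05,(165,291),2),("R",-.14,(129,259),3)):
    a=[rib(c,yb,73+v/2.5-.3) for v in vs]; print(n,a,np.mean(a), "joint deg",60*(f-1)+np.mean(a))
print(bw(0,-.05,.006),bw(0,-.14,.006))
E
```

```text
L [np.float64(-18.29737880911457), np.float64(42.300405822999714)] 12.001513506942572 joint deg 72.00151350694257
R [np.float64(-34.94449240486827), np.float64(24.900856492071174)] -5.021817956398548 joint deg 114.97818204360145
[ 0.55911994 -0.01145504  0.056     ] [ 0.56293583 -0.10137411  0.056     ]
```

>>> {"api": "jog_arm", "payload": {"series": "0.3 -8 0 -0.03 0.02 0 0.05;0.7 -16 0 -0.06 0.035 -0.02 0.05;1 -24 0 -0.0857 0.035 -0.055 0.05;1 -24 0 -0.0857 0.035 -0.055 0.05;1 -24 0 -0.0857 0.035 -0.055 0.05", "force": 30}}

```text
t: 10.48
eef_pos: [0.5342, -0.0131, 0.1105]
orientation: [0.208, -0.025, 0.978, 0.004]
ft_force: [0.8, -0.5, 1.0]
gripper_width: 0.0502
grip_force: 0.0
```

>>> {"api": "jog_arm", "payload": {"series": "0 0 0 0 0 0 0.05"}}

```text
t: 10.6
eef_pos: [0.5356, -0.0137, 0.1112]
orientation: [0.209, -0.025, 0.978, 0.003]
ft_force: [0.6, -0.1, 0.1]
gripper_width: 0.05
grip_force: 0.0
```

>>> {"api": "jog_arm", "payload": {"series": "0 0 0 0.0175 0.0015 -0.041 0.05;0 0 0 0.0175 0.0015 -0.041 0.05;0 0 0 0.0175 0.0015 -0.041 0.05;0 0 0 0.0175 0.0015 -0.041 0.015;0 0 0 0.0175 0.0015 -0.041 0.015"}}

```text
t: 11.22
eef_pos: [0.5524, -0.0135, 0.0709]
orientation: [0.209, -0.024, 0.978, 0.002]
ft_force: [-4.0, -8.2, 6.8]
gripper_width: 0.0231
grip_force: 31.5
```

>>> {"api": "jog_arm", "payload": {"series": "0 0 0 0 0 0 0.015;0 0 0 0 0 0 0.015"}}

```text
t: 11.48
eef_pos: [0.5524, -0.0135, 0.071]
orientation: [0.209, -0.024, 0.978, 0.002]
ft_force: [-4.9, -7.8, 6.9]
gripper_width: 0.0235
grip_force: 31.5
```

>>> {"api": "jog_arm", "payload": {"series": "-0.3 8 0 0.0022 0 0.0008 0.015;-0.7 16 0 0.0044 0 0.0012 0.015;-1 24 0 0.0067 0 0.0014 0.015;-1.4 32 0 0.0090 0 0.0012 0.015;-1.7 40 0 0.0112 0 0.0008 0.015"}}

```text
t: 12.1
eef_pos: [0.563, -0.0133, 0.072]
orientation: [-0.141, -0.024, 0.99, -0.004]
ft_force: [-2.6, -4.6, -4.4]
gripper_width: 0.0234
grip_force: 33.2
```

>>> {"api": "jog_arm", "payload": {"series": "-0.3 8 0 0.0022 0 -0.0008 0.015;-0.4 10 0 0.0027 0 -0.0011 0.015;-0.4 10 0 0.0027 0 -0.0011 0.015;-0.4 10 0 0.0027 0 -0.0011 0.015"}}

```text
t: 12.6
eef_pos: [0.566, -0.0132, 0.0708]
orientation: [-0.225, -0.024, 0.974, -0.005]
ft_force: [-1.4, -3.3, 5.5]
gripper_width: 0.0232
grip_force: 34.6
```

>>> {"api": "jog_arm", "payload": {"series": "0 0 0 0 0 0 0.05;0 0 0 0 0 0 0.05;0 0 0 0.024 0 0.05 0.05;0 0 0 0.035 0 0.072 0.05;0.4 -10 0 0.045 -0.02 0.095 0.05"}}

```text
t: 13.22
eef_pos: [0.6122, -0.0315, 0.1628]
orientation: [-0.139, -0.026, 0.99, -0.002]
ft_force: [0.9, 0.1, 0.9]
gripper_width: 0.0499
grip_force: 0.0
```

>>> {"api": "jog_arm", "payload": {"series": "0.4 -10 0 0.009 -0.014 0 0.05;0.7 -16 0 0.009 -0.014 0 0.05;0.7 -16 0 0.009 -0.014 0 0.05;0.7 -16 0 0.009 -0.014 0 0.05"}}

```text
t: 13.72
eef_pos: [0.6201, -0.0462, 0.164]
orientation: [-0.001, -0.025, 1.0, 0.0]
ft_force: [0.3, 0.1, -0.1]
gripper_width: 0.0501
grip_force: 0.0
```

Run:
```python
from h import *
print(manip.observe()["eef_pos"],manip.observe()["orientation"])
c,im=wsnap("w5")
q=wproj(c,bw(0,-.095,.03)); x,y=[int(v) for v in q]
x0,y0=max(0,x-160),max(0,y-80)
cv2.imwrite("pics/w5m.png",cv2.resize(im[y0:y0+160,x0:x0+320],None,fx=2.5,fy=2.5,interpolation=cv2.INTER_CUBIC)[:,:,::-1]); print(x0,y0)
```

```text
[ 0.62012341 -0.04619801  0.164021  ] [-8.12269168e-04 -2.53311827e-02  9.99678784e-01  1.18647255e-05]
144 73
```

View pics/w5m.png

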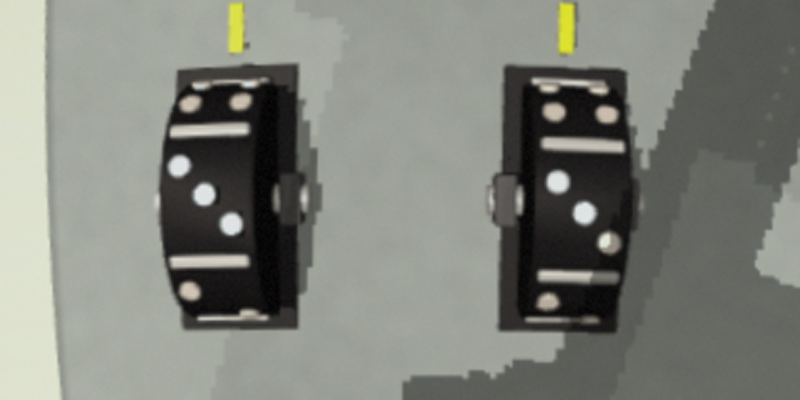

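Left wheel ribs are now at y=145 and 276 with three dots between, about 3° past upright, which is in tolerance. Next is the right wheel, by −55°.

>>> {"api": "jog_arm", "payload": {"series": "-0.4 9.5 0 -0.01 -0.03 0 0.05;-0.8 19 0 -0.02 -0.056 -0.01 0.05;-1.2 28 0 -0.029 -0.056 -0.055 0.05;-1.2 28 0 -0.029 -0.056 -0.055 0.05;-1.2 28 0 -0.029 -0.056 -0.055 0.05"}}

```text
t: 14.4
eef_pos: [0.5918, -0.1021, 0.1106]
orientation: [-0.24, -0.025, 0.97, -0.005]
ft_force: [-0.4, -0.0, 0.9]
gripper_width: 0.0498
grip_force: 0.0
```

>>> {"api": "jog_arm", "payload": {"series": "0 0 0 0 0 0 0.05"}}

```text
t: 14.52
eef_pos: [0.5916, -0.1023, 0.112]
orientation: [-0.239, -0.024, 0.971, -0.005]
ft_force: [-1.1, 0.1, 0.6]
gripper_width: 0.0503
grip_force: 0.0
```

>>> {"api": "jog_arm", "payload": {"series": "0 0 0 -0.021 -0.001 -0.0405 0.05;0 0 0 -0.021 -0.001 -0.0405 0.05;0 0 0 -0.021 -0.001 -0.0405 0.05;0 0 0 -0.021 -0.001 -0.0405 0.015;0 0 0 -0.021 -0.001 -0.0405 0.015"}}

```text
t: 15.15
eef_pos: [0.571, -0.1032, 0.07]
orientation: [-0.241, -0.024, 0.97, -0.004]
ft_force: [2.5, 2.7, 5.1]
gripper_width: 0.0232
grip_force: 30.6
```

>>> {"api": "jog_arm", "payload": {"series": "0 0 0 0 0 0 0.015;0 0 0 0 0 0 0.015"}}

```text
t: 15.4
eef_pos: [0.571, -0.1032, 0.0699]
orientation: [-0.241, -0.024, 0.97, -0.005]
ft_force: [2.6, 2.1, 5.6]
gripper_width: 0.0231
grip_force: 30.6
```

>>> {"api": "jog_arm", "payload": {"series": "0.3 -8 0 -0.0021 0 0.001 0.015;0.7 -16 0 -0.0042 0 0.0017 0.015;1 -24 0 -0.0064 0 0.0021 0.015;1.4 -32 0 -0.0087 0 0.0022 0.015;1.7 -40 0 -0.0109 0 0.002 0.015"}}

```text
t: 16.02
eef_pos: [0.5605, -0.1037, 0.072]
orientation: [0.109, -0.024, 0.994, 0.001]
ft_force: [10.8, 10.1, -15.3]
gripper_width: 0.0233
grip_force: 30.7
```

>>> {"api": "jog_arm", "payload": {"series": "0.3 -8 0 -0.0022 0 -0.0006 0.015;0.6 -15 0 -0.004 0 -0.0013 0.015;0.6 -15 0 -0.004 0 -0.0013 0.015;0.6 -15 0 -0.004 0 -0.0013 0.015"}}

```text
t: 16.52
eef_pos: [0.5551, -0.1037, 0.0704]
orientation: [0.234, -0.025, 0.972, 0.003]
ft_force: [-9.8, -2.4, 11.5]
gripper_width: 0.0233
grip_force: 35.0
```

>>> {"api": "jog_arm", "payload": {"series": "0 0 0 0 0 0 0.05;0 0 0 0 0 0 0.05;0 0 0 -0.025 0 0.05 0.05;0 0 0 -0.036 0 0.072 0.05;-0.4 10 0 -0.02 0.03 0.095 0.05"}}

```text
t: 17.15
eef_pos: [0.5305, -0.0783, 0.1592]
orientation: [0.162, -0.026, 0.986, 0.008]
ft_force: [1.6, -0.3, -0.4]
gripper_width: 0.0498
grip_force: 0.0
```

>>> {"api": "jog_arm", "payload": {"series": "-0.4 10 0 0.04 0.03 0 0.05;-0.7 17 0 0.08 0.03 0 0.05;-0.7 17 0 0.08 0.03 0 0.05;-0.7 17 0 0.08 0.03 0 0.05;-0.7 17 0 0.08 0.03 0 0.05"}}

```text
t: 17.77
eef_pos: [0.612, -0.0474, 0.1594]
orientation: [0.017, -0.027, 0.999, 0.006]
ft_force: [0.6, 0.6, 0.3]
gripper_width: 0.0505
grip_force: 0.0
```

Run:
```python
from h import *
s=manip.observe();print(s["t"],s["eef_pos"],s["orientation"])
c,im=wsnap("w6")
q=wproj(c,bw(0,-.095,.03)); x,y=[int(v) for v in q]
x0,y0=max(0,x-160),max(0,y-80)
a=cv2.resize(im[y0:y0+160,x0:x0+320],None,fx=2.5,fy=2.5,interpolation=cv2.INTER_CUBIC); print(x0,y0)
t=optics.snapshot("scene"); cv2.imwrite("pics/sc6.png",t[:,:,::-1])
b=cv2.resize(t[180:380,180:420],(240,200))
o=np.zeros((600,800,3),np.uint8);o[:a.shape[0],:a.shape[1]]=a;o[400:,:240]=b
t=optics.snapshot("top");o[400:,250:650]=cv2.resize(t[190:310,190:430],(400,200))
cv2.imwrite("pics/w6m.png",o[:,:,::-1])
```

```text
17.775 [ 0.61195811 -0.04739764  0.15938242] [ 0.01721036 -0.02746291  0.99945633  0.00605298]
144 83
```

View pics/w6m.png

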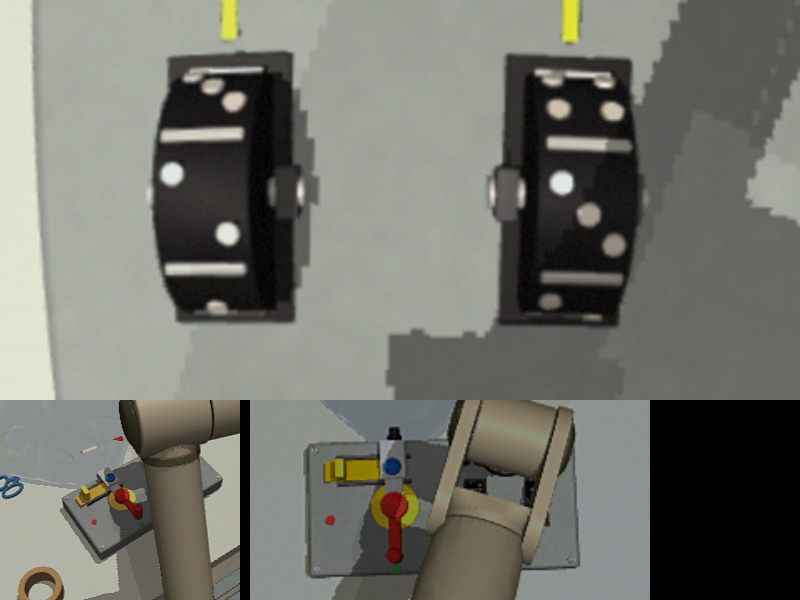

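The right wheel now shows two dots between ribs at y=134 and 269. The left shows three dots between ribs at y=144 and 278. The handle is at the green mark. I'll check the angles and hand in only if they are in tolerance, since nothing touches the box.

Run:
```python
from h import *
c=optics.camera_model("wrist"); ok=True
for n,yb,vs in (("L",-.05,(144,278)),("R",-.14,(134,269))):
    m=np.mean([rib(c,yb,83+v/2.5-.3) for v in vs]); print(n,m); ok&=abs(m)<7.5
if ok: print(order.job_done())
```

```text
L 3.2331949287199304
R -0.23899287833475213
the job is handed in; nothing more can be done
None
```

The job is handed in at about 18 s of the 72 s allowed, with no verdict returned: handle at its OFF stop, hasp hole about 0.4 mm off target, plunger home, wheels at 3-2 (about 3° and 0° off upright).

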